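Tighten the handle clip of the small kadai to its clutch

TASK

The clip-on handle of the smaller of the two kadais is not tight yet. Turn the wing of its thumbscrew clockwise (seen from above) until the pointer under the wing is against its stop post and the drag clutch first slips, that is, the wing visibly runs on ahead of the halted pointer; stop there, before it has slipped more than about 30 degrees, and let go. Leave the thumbscrew on the bigger kadai as it is.

Things in the scene. Friction and masses are not known exactly. Their poses are not given: they have to be found in the camera images.
- small_grip (a point): Middle of the wing of the small kadai's thumbscrew, 103 mm above the shelf. The wing is an upright dark steel plate with rounded ends, 48 mm long (this frame's x), 9 mm thick (y), its top 12 mm above this point, its underside 14 mm below; z is up, the screw's axis. It stands on the near rim of the fixed small kadai, a dark steel bowl 150 mm across, 55 mm high. Grip it across the 9 mm from above.
- small_screw (a joint): Angle of the small kadai's screw and pointer, rad, growing clockwise from above; 1.4 is home, at the stop post, starting 0.4 to 0.9 short. 0.03 N m turns it; it stays put. Under the wing: a round clip plate 90 mm wide (top 69 mm above the shelf), the pointer (brass, reaching 42 mm from the axis, top 79 mm up), the brass post at the plate's edge (top 83 mm up), the black clip handle (top 72 mm up).
- small_wing (a joint): Slip of the small kadai's wing on its screw, rad: how far it has turned clockwise ahead of the pointer. 0 at the start (the wing lies along the pointer, x towards its tip) and about 0 while the screw turns along; once the screw is home the drag clutch slips, at 0.14 N m, and this grows. Nothing springs back on letting go.
- big_pointer (a point): Tip of the pointer (42 mm from the axis) of the like thumbscrew on the rim of the bigger kadai, a fixed dark steel bowl 230 mm across and 75 mm high; 99 mm above the shelf; x points away from the axis. Its wing's top is 135 mm above the shelf. To be left alone.

How it is judged:
By the outcome, as a careful person would: the job done as asked, in the order asked, and still so for the second after the job is handed in, with the robot touching nothing.
It also fails if it takes over 32 s, if anything falls off the work surface, if the arm or the gripper's body presses on something with over 40 N, if the wrist force passes 120 N, or if a joint passes its speed limit or range.

ROBOT

A 7-joint arm with a two-finger parallel gripper is mounted at the origin on the work surface. World frame = base frame: x ahead of the robot, y to its left, z up, the work surface at z = 0. Lengths are in m, angles in rad, forces in N, time in s.
With the tool pointing down it reaches from about 0.425 to 0.875 m from the base axis. Payload 4.7 kg.
Tool frame: the origin (TCP) lies midway between the tips of the shut fingers; the grasp point (between the pads) lies 19 mm behind it; z points along the fingers, y is the line along which they close (so a half turn about z gives the same grasp; the last joint's range is limited). The gripper opens to 87 mm and grips with 3 to 60 N. Pads are 19 mm wide; open, the fingers measure 117 mm over their backs; the gripper's body (75 mm by 190 mm) begins 51 mm behind the grasp point.
Start: joints at [1.145, 0.321, -0.07, 1.45, 0.023, 1.371, -0.057], TCP at [0.277, -0.588, 0.223] pointing down, gripper open.
Joint ranges: [-2.86, 2.86], [-0.3, 2.09], [-1.38, 1.24], [0.06, 2.45], [-1.56, 4.7], [0.09, 2.05], [-2.69, 2.69]. Speed limits (rad/s): [2.57, 2.57, 3.14, 3.14, 3.14, 3.14, 3.14].

INTERFACE

Orientations are given as a rotation vector (axis times angle).
In Python, from bench import ctrl, get_image, calibration gives the robot as it stands.
- The arm moves only by the tool apply_moves, never from a script. Its arguments are lists of equal length, an entry for each row: "dp": the shift along the tool's x, y, z in m, a list of three; "twist": the turn, a rotation vector about the tool's x, y, z in rad, a list of three; "fingers": the closure, from 0 (fully open) to 1 (shut). In form: {"dp": [[dx, dy, dz], ...], "twist": [[ax, ay, az], ...], "fingers": [fingers, ...]}. A call has 1 to 10 rows; each row shifts and turns the commanded pose from where the row before left it, along the tool's axes as they then stand; what a row does not reach is not made up. A row lasts 1/10 s, in which the tool goes at most 50 mm and 8.59 degrees, less where a joint would pass 70% of its speed; a pose out of reach is approached as far as the arm can. A call is refused whole if a number of a shift passes 0.05 or a number of a turn 0.15, either way. A call with a gripper value outside its range is refused whole. The fingers move at their own pace and stop on an object; "newtons" is the grip in N (left out, the last holds). Time passes only in rows, so rows that do not move let the fingers close. It gives the time, the measured TCP pose, the force, the opening and the grip force at its end, in the units of the state.
- ctrl.get_state(): the state, without advancing time (a new reading comes with each control period).
- get_image(name): name is "scene" or "top" or "wrist"; returns the picture (420x560x3 uint8, red, green, blue); there is no depth.
- calibration(name): a dict with "fx", "fy", "cx", "cy" (pixels), "eye" and "attitude" of the camera in the world; the wrist camera has in their place "hand_eye" (4x4, takes a point from camera to tool coordinates, whose origin is the TCP and whose axes are the flange's). Camera axes: x right, y up, looking along -z (the intrinsics and any distortion apply to the point x, -y, -z); pixel columns grow to the right and rows downward; lengths in m; the calibration is good to about 2 mm. A picture is of the moment at which its call begins: read the wrist's pose just before it. calibration takes no time and is no camera call.
- ctrl.close_job(): hands the job in; it is judged then, once.
The state is a dict: "time": time; "joint_positions": joint angles; "qd": joint speeds; "joint_torque": joint torques, N m; "position": TCP position; "tool_rot": TCP orientation; "ft_force": force on the tool from outside, world axes, zero at the start; "torque": the same for the moment, N m; "grip_width": opening from 0.0 (shut) to 1.0 (fully open); "grip_force": force on a finger pad.
Only numpy, scipy, OpenCV 4.12 (cv2) and the standard library are available. Lean on these libraries where they do the work, as an engineer would, in place of code of your own. Each camera call takes 0.05 s, during which the arm holds its last target. There are 200 camera calls.

## Working session

There is one attempt and no reset: what is moved stays moved. The work goes in short steps, Python scripts to look and compute and a tool call to move; the robot and the scene stay as the last step left them, time stands still between calls to the robot, and variables do not carry over. Pictures are saved under pics/ and viewed, at most 10 in all, crops included, and the job is handed in when it is done.

Besides the shell and the picture viewer there is one more tool, called after "Emit:" as name(argument=value, ...), one argument or row to a line, values as JSON. apply_moves: Moves the arm, as the interface text tells. Its arguments: {"type":"object","properties":{"dp":{"type":"array"},"twist":{"type":"array"},"fingers":{"type":"array"},"newtons":{"type":"number"}},"required":["dp","twist","fingers"]}

```bash
mkdir -p pics
python3 - <<'E'
from bench import ctrl,get_image,calibration
import cv2,numpy as np
s=ctrl.get_state();print({k:np.round(v,3) for k,v in s.items()})
for n in("scene","top"):
    cv2.imwrite(f"pics/{n}.png",get_image(n)[:,:,::-1]);print(n,calibration(n))
print(calibration("wrist"))
a=cv2.imread("pics/scene.png");b=cv2.imread("pics/top.png")
E
```

```text
{'time': np.float64(0.0), 'joint_positions': array([ 1.145,  0.322, -0.07 ,  1.452,  0.023,  1.371, -0.057]), 'qd': array([ 0.001, -0.   ,  0.   , -0.   , -0.   ,  0.   , -0.   ]), 'joint_torque': array([-0.0000e+00, -4.9129e+01, -4.0400e-01, -3.1253e+01, -6.4000e-02,
        4.4000e-02,  0.0000e+00]), 'position': array([ 0.276, -0.588,  0.221]), 'tool_rot': array([-3.064e+00, -6.850e-01,  1.000e-03]), 'ft_force': array([-0.007,  0.194, -0.396]), 'torque': array([-0.025,  0.05 ,  0.042]), 'grip_force': np.float64(0.0), 'grip_width': np.float64(1.0)}
scene {'fx': 389.10812734049745, 'fy': 389.10812734049745, 'cx': 283.52621719836503, 'cy': 215.80334066852254, 'eye': array([ 1.0554049 , -0.02945103,  0.74906347]), 'attitude': array([0.5791791 , 0.54091662, 1.47648767])}
top {'fx': 397.42670467163816, 'fy': 397.42670467163816, 'cx': 274.8044293598979, 'cy': 206.0321491888755, 'eye': array([ 0.47057963, -0.00673194,  0.86504607]), 'attitude': array([ 0.10024884, -0.07452456, -1.56548553])}
{'fx': 348.55064060640035, 'fy': 348.55064060640035, 'cx': 278.75801714889855, 'cy': 212.32113691510347, 'hand_eye': array([[ 7.99691252e-04,  9.63214331e-01,  2.68733162e-01,
         7.47760393e-02],
       [ 9.99999680e-01, -7.62541420e-04, -2.42620494e-04,
        -1.31388579e-05],
       [-2.87753705e-05,  2.68733270e-01, -9.63214633e-01,
        -1.61311911e-01],
       [ 0.00000000e+00,  0.00000000e+00,  0.00000000e+00,
         1.00000000e+00]])}
```

View pics/top.png

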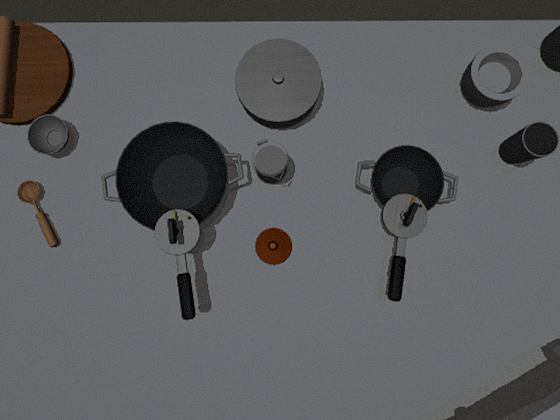

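View pics/scene.png

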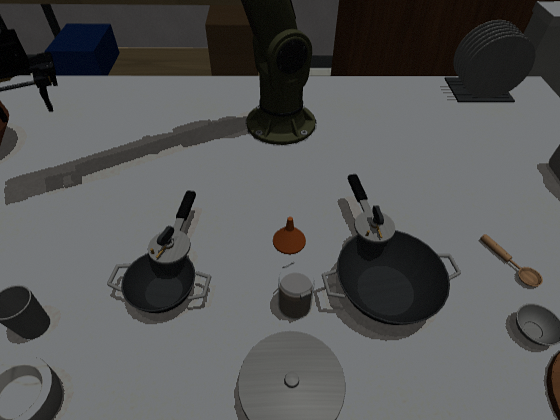

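The top view shows the small kadai's screw at about (408,213) and the big one's at about (175,230). The scene view shows them at (168,243) and (376,222). I'll enlarge the small one and back-project it.

```bash
cat > h.py <<'E'
import numpy as np,cv2
from bench import ctrl,get_image,calibration
from scipy.spatial.transform import Rotation as R
def cam(n,s=None):
    c=calibration(n);K=(c["fx"],c["fy"],c["cx"],c["cy"])
    if n=="wrist":
        Rt=R.from_rotvec(s["tool_rot"]).as_matrix();H=c["hand_eye"]
        return K,Rt@H[:3,:3],Rt@H[:3,3]+s["position"]
    return K,R.from_rotvec(c["attitude"]).as_matrix(),c["eye"]
def unproj(C,u,v,z):
    K,M,e=C;d=M@np.array([(u-K[2])/K[0],-(v-K[3])/K[1],-1]);return e+d*(z-e[2])/d[2]
def proj(C,p):
    K,M,e=C;q=M.T@(np.array(p)-e);return K[2]+K[0]*q[0]/-q[2],K[3]-K[1]*q[1]/-q[2]
E
python3 - <<'E'
from h import *
T=cam("top");S=cam("scene")
print(unproj(T,408,213,.11),unproj(S,168,243,.1))
a=cv2.imread("pics/top.png")[185:245,375:445];b=cv2.imread("pics/scene.png")[215:275,135:205]
f=lambda x:cv2.convertScaleAbs(cv2.resize(x,(400,343),interpolation=cv2.INTER_CUBIC),alpha=1.6)
cv2.imwrite("pics/c.png",np.hstack([f(a),f(b)]))
E
```

```text
[ 0.54232364 -0.24703785  0.11      ] [ 0.5602904 -0.2459106  0.1      ]
```

View pics/c.png

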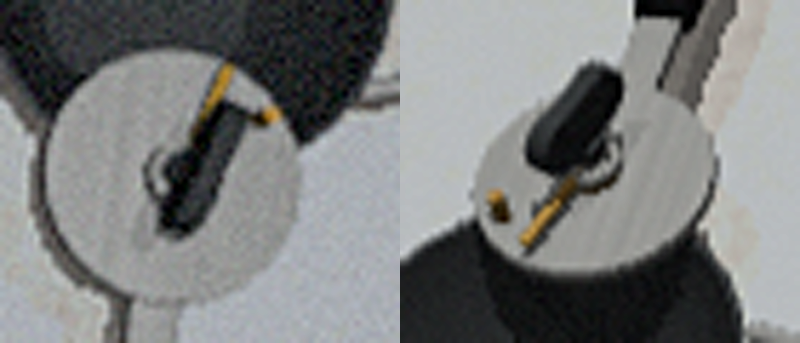

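Run:
```python
from h import *
T=cam("top");S=cam("scene")
t=lambda x,y,z:unproj(T,375+x/5.714,185+y/5.714,z)
s=lambda x,y,z:unproj(S,135+(x-400)/5.714,215+y/5.714,z)
ax=t(172,176,.069);print("plate",ax,s(597,180,.069))
print("wing",t(206,168,.112),s(575,118,.105))
for n,p,c in(("tip",t(230,67,.077),ax),("post",t(272,116,.081),ax),("tipS",s(527,240,.077),s(597,180,.069)),("postS",s(495,196,.081),s(597,180,.069))):
    d=p-c;print(n,p,np.hypot(*d[:2]),np.degrees(np.arctan2(d[1],d[0])))
st=ctrl.get_state();M=R.from_rotvec(st["tool_rot"]).as_matrix();print(M)
g=np.array([.545,-.247,.223]);print(M.T@(g-st["position"]))
```

```text
plate [ 0.5405764  -0.25413795  0.069     ] [ 0.54618141 -0.25149727  0.069     ]
wing [ 0.53948723 -0.2520575   0.112     ] [ 0.54473322 -0.25239504  0.105     ]
tip [ 0.57801617 -0.27295189  0.077     ] 0.041901084163119835 -26.680091817366034
post [ 0.56042483 -0.28543615  0.081     ] 0.037061265189819 -57.618300398660224
tipS [ 0.57906889 -0.26983099  0.077     ] 0.03765251288238804 -29.13827409401728
postS [ 0.56192641 -0.28378047  0.081     ] 0.0359181087488524 -64.00081333128301
[[ 9.04831134e-01  4.25769823e-01 -8.22215933e-04]
 [ 4.25770601e-01 -9.04829935e-01  1.47762781e-03]
 [-1.14836259e-04 -1.68707902e-03 -9.99998570e-01]]
[ 0.38802536 -0.19396418 -0.00113161]
```

The pointer points at about -28° and the post is about 30° clockwise of it. The axis is near (0.542, -0.2525). I'll grip with a half turn so the last joint stays inside its range.

Emit:
apply_moves(
  dp=[
    [0.038,-0.019,0],
    [0.038,-0.019,0],
    [0.038,-0.019,0],
    [0.038,-0.019,0],
    [0.038,-0.019,0],
    [0.038,-0.019,0],
    [0.038,-0.019,0],
    [0.038,-0.019,0],
    [0.038,-0.019,0],
    [0.038,-0.019,0],
  ],
  twist=[
    [0,0,0],
    [0,0,0],
    [0,0,0],
    [0,0,0],
    [0,0,0],
    [0,0,0],
    [0,0,0],
    [0,0,0],
    [0,0,0],
    [0,0,0],
  ],
  fingers=[0,0,0,0,0,0,0,0,0,0],
)

```text
time: 1.1
position: [0.5402, -0.2529, 0.2222]
tool_rot: [-3.066, -0.685, 0.001]
ft_force: [0.7, 0.0, 0.2]
grip_width: 0.997
grip_force: 0.0
```

Emit:
apply_moves(
  dp=[
    [0,0,0],
    [0,0,0],
    [0,0,0],
    [0,0,0],
    [0,0,0],
    [0,0,0],
    [0,0,0],
    [0,0,0],
    [0,0,0],
    [0,0,0],
  ],
  twist=[
    [0,0,-0.148],
    [0,0,-0.148],
    [0,0,-0.148],
    [0,0,-0.148],
    [0,0,-0.148],
    [0,0,-0.148],
    [0,0,-0.148],
    [0,0,-0.148],
    [0,0,-0.148],
    [0,0,-0.148],
  ],
  fingers=[0,0,0,0,0,0,0,0,0,0],
)

```text
time: 2.1
position: [0.5393, -0.2544, 0.222]
tool_rot: [-1.794, -2.578, 0.0]
ft_force: [-0.1, -0.3, -0.1]
grip_width: 1.0
grip_force: 0.0
```

Emit:
apply_moves(
  dp=[
    [0,0,0],
    [0,0,0],
    [0,0,0],
    [0,0,0],
    [0,0,0],
    [0,0,0],
  ],
  twist=[
    [0,0,-0.148],
    [0,0,-0.148],
    [0,0,-0.148],
    [0,0,-0.148],
    [0,0,-0.148],
    [0,0,0],
  ],
  fingers=[0,0,0,0,0,0],
)

```text
time: 2.7
position: [0.5393, -0.2544, 0.222]
tool_rot: [-0.749, -3.05, -0.0]
ft_force: [0.0, -0.1, 0.0]
grip_width: 0.999
grip_force: 0.0
```

Run:
```python
from h import *
s=ctrl.get_state();im=get_image("wrist");cv2.imwrite("pics/w1.png",cv2.convertScaleAbs(im[:,:,::-1],alpha=1.5))
np.savez("w1.npz",position=s["position"],tool_rot=s["tool_rot"])
M=R.from_rotvec(s["tool_rot"]).as_matrix();print(s["time"],s["position"],s["joint_positions"],M[:,0],M[:,2])
print(proj(cam("wrist",s),[.542,-.2525,.115]))
```

```text
2.7 [ 0.53934902 -0.25443819  0.22204078] [ 0.8799884   0.25425904 -0.57368079  1.57419257  0.13996112  1.35544492
  1.38016079] [-0.88629178  0.46312639  0.00090931] [-7.65619418e-04  4.98243251e-04 -9.99999583e-01]
(np.float64(281.09038282678915), np.float64(211.6242445650265))
```

View pics/w1.png

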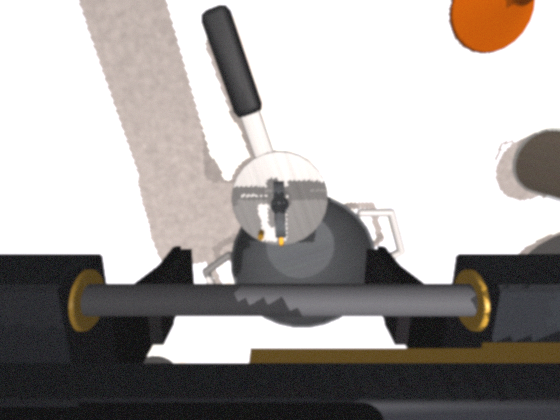

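The wrist view shows the plate centred at about (280,198), with the wing nearly vertical on it. The pointer tip is at (282,242) and the post at (262,236). I'll enlarge that part.

Run:
```python
import cv2
a=cv2.imread("pics/w1.png")[145:255,220:340]
cv2.imwrite("pics/w1c.png",cv2.convertScaleAbs(cv2.resize(a,None,fx=5,fy=5,interpolation=cv2.INTER_CUBIC),alpha=.75))
```

```text
(no output)
```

View pics/w1c.png

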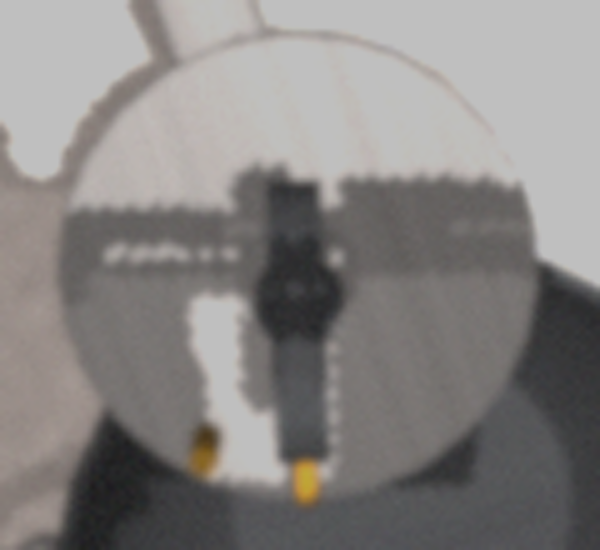

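Run:
```python
from h import *
s=dict(np.load("w1.npz"));C=cam("wrist",s);M=R.from_rotvec(s["tool_rot"]).as_matrix()
w=lambda x,y,z:unproj(C,220+x/5,145+y/5,z)
a=w(293,186,.113);b=w(303,457,.113);t=w(306,485,.078);p=w(204,450,.081);pl=w(300,267,.069);k=w(299,295,.115)
print(np.linalg.norm(a-b))
for q in(a,b,(a+b)/2,k,pl,t,p):print(np.round(q,4),np.round(M.T@(q-s["position"]),4))
for d in(b-a,t-pl,p-pl):print(np.degrees(np.arctan2(d[1],d[0])),np.hypot(*d[:2]))
print(np.degrees(np.arctan2(M[1,0],M[0,0]))-180)
```

```text
0.04515197519093101
[ 0.5203 -0.2434  0.113 ] [0.0219 0.0009 0.1091]
[ 0.561  -0.2628  0.113 ] [-0.0232  0.0026  0.109 ]
[ 0.5407 -0.2531  0.113 ] [-0.0007  0.0018  0.109 ]
[ 0.536  -0.2505  0.115 ] [0.0047 0.0019 0.107 ]
[ 0.5417 -0.2531  0.069 ] [-0.0016  0.0022  0.153 ]
[ 0.5773 -0.2704  0.078 ] [-0.0412  0.0034  0.144 ]
[ 0.5616 -0.2834  0.081 ] [-0.0332 -0.0154  0.141 ]
-25.465532894430865 0.045151975190931004
-25.92068716104977 0.039601279429784045
-56.67266994716202 0.036215985875450364
-27.589044737948768
```

Emit:
apply_moves(
  dp=[
    [-0.001,0.002,0.02],
    [0,0,0.025],
    [0,0,0.025],
    [0,0,0.025],
    [0,0,0.02],
    [0,0,0.015],
    [0,0,0],
    [0,0,0],
    [0,0,0],
    [0,0,0],
  ],
  twist=[
    [0,0,-0.035],
    [0,0,0],
    [0,0,0],
    [0,0,0],
    [0,0,0],
    [0,0,0],
    [0,0,0],
    [0,0,0],
    [0,0,0],
    [0,0,0],
  ],
  fingers=[0,0,0,0,0,0,0,0.6,0.8,0.8],
  newtons=20,
)

```text
time: 3.75
position: [0.5423, -0.2535, 0.0939]
tool_rot: [0.696, 3.061, -0.001]
ft_force: [0.3, -0.3, 0.1]
grip_width: 0.811
grip_force: 0.0
```

Run:
```python
from h import *
s=ctrl.get_state();print({k:np.round(s[k],4) for k in("time","position","ft_force","torque","grip_width","grip_force")})
```

```text
{'time': np.float64(3.75), 'position': array([ 0.5423, -0.2535,  0.0939]), 'ft_force': array([ 0.2865, -0.3017,  0.0961]), 'torque': array([ 0.0631, -0.1526,  0.0075]), 'grip_width': np.float64(0.8108), 'grip_force': np.float64(0.0)}
```

Emit:
apply_moves(
  dp=[
    [0,0,0.003],
    [0,0,0],
    [0,0,0],
    [0,0,0],
    [0,0,0],
    [0,0,0],
    [0,0,0],
    [0,0,0],
    [0,0,0],
    [0,0,0],
  ],
  twist=[
    [0,0,0],
    [0,0,0],
    [0,0,0],
    [0,0,0],
    [0,0,0],
    [0,0,0],
    [0,0,0],
    [0,0,0],
    [0,0,0],
    [0,0,0],
  ],
  fingers=[0.8,0.85,0.9,0.95,1,1,1,1,1,1],
)

```text
time: 4.75
position: [0.5409, -0.2544, 0.0896]
tool_rot: [-0.697, -3.063, 0.002]
ft_force: [-2.0, -3.8, 0.6]
grip_width: 0.146
grip_force: 20.0
```

```bash
cat > st.py <<'E'
from h import *
s=ctrl.get_state();M=R.from_rotvec(s["tool_rot"]).as_matrix()
print({k:np.round(s[k],4) for k in("time","position","ft_force","torque","grip_width","grip_force")},"q7",s["joint_positions"][6],"ang",np.degrees(np.arctan2(-M[1,0],-M[0,0])))
E
python3 st.py
```

```text
{'time': np.float64(4.75), 'position': array([ 0.5409, -0.2544,  0.0896]), 'ft_force': array([-2.0492, -3.8131,  0.5673]), 'torque': array([-0.9054,  0.3683, -0.0011]), 'grip_width': np.float64(0.1464), 'grip_force': np.float64(20.0001)} q7 1.358583829794649 ang -25.656440828728226
```

Opening is 12.7 mm, not 9, so the tips may be holding the hub under the wing. I'll open a little, rise and grip again.

Emit:
apply_moves(
  dp=[
    [0,0,0],
    [0,0,0],
    [0,0,-0.005],
    [0,0,0],
    [0,0,0],
    [0,0,0],
    [0,0,0],
    [0,0,0],
  ],
  twist=[
    [0,0,0],
    [0,0,0],
    [0,0,0],
    [0,0,0],
    [0,0,0],
    [0,0,0],
    [0,0,0],
    [0,0,0],
  ],
  fingers=[0.7,0.7,0.7,0.8,1,1,1,1],
)

```text
time: 5.55
position: [0.5409, -0.2546, 0.0947]
tool_rot: [-0.698, -3.063, 0.003]
ft_force: [-1.5, -4.0, 2.1]
grip_width: 0.099
grip_force: 20.0
```

```bash
python3 st.py
python3 - <<'E'
from h import *
T=cam("top");a=get_image("top")[180:250,365:455,::-1];b=get_image("scene")[205:275,125:215,::-1]
f=lambda x:cv2.convertScaleAbs(cv2.resize(x,(400,311),interpolation=cv2.INTER_CUBIC),alpha=1.7)
cv2.imwrite("pics/g.png",np.hstack([f(a),f(b)]))
E
```

```text
{'time': np.float64(5.55), 'position': array([ 0.5409, -0.2546,  0.0947]), 'ft_force': array([-1.4944, -4.0244,  2.0784]), 'torque': array([-0.7949,  0.3559, -0.0626]), 'grip_width': np.float64(0.0987), 'grip_force': np.float64(19.9987)} q7 1.3611102076865316 ang -25.66258316316229
```

View pics/g.png

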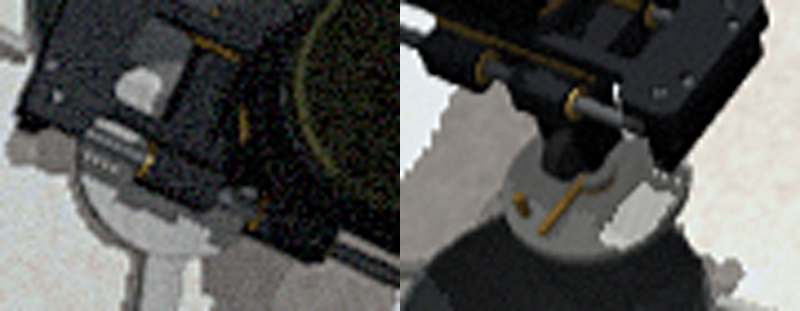

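Now it holds the wing at 8.6 mm. The scene crop shows the pointer tip at (545,232) and the post at (520,205), not touching yet. I'll turn in stages and watch the z moment.

Emit:
apply_moves(
  dp=[
    [0,0,0],
    [0,0,0],
    [0,0,0],
    [0,0,0],
    [0,0,0],
    [0,0,0],
  ],
  twist=[
    [0,0,0.05],
    [0,0,0.05],
    [0,0,0.05],
    [0,0,0.05],
    [0,0,0.05],
    [0,0,0],
  ],
  fingers=[1,1,1,1,1,1],
)

```text
time: 6.25
position: [0.541, -0.2543, 0.0947]
tool_rot: [1.074, 2.952, -0.003]
ft_force: [-2.0, -4.8, 2.1]
grip_width: 0.096
grip_force: 20.0
```

```bash
python3 st.py
```

```text
{'time': np.float64(6.25), 'position': array([ 0.541 , -0.2543,  0.0947]), 'ft_force': array([-1.9772, -4.7924,  2.0623]), 'torque': array([-1.0134,  0.4316, -0.0446]), 'grip_width': np.float64(0.0956), 'grip_force': np.float64(20.0032)} q7 1.1232226340746296 ang -39.996863733170066
```

Emit:
apply_moves(
  dp=[
    [0,0,0],
    [0,0,0],
    [0,0,0],
  ],
  twist=[
    [0,0,0.04],
    [0,0,0.04],
    [0,0,0],
  ],
  fingers=[1,1,1],
)

```text
time: 6.55
position: [0.5411, -0.2543, 0.0947]
tool_rot: [1.191, 2.907, -0.002]
ft_force: [-2.8, -4.3, 2.1]
grip_width: 0.1
grip_force: 20.0
```

```bash
python3 st.py
```

```text
{'time': np.float64(6.55), 'position': array([ 0.5411, -0.2543,  0.0947]), 'ft_force': array([-2.7505, -4.287 ,  2.109 ]), 'torque': array([-1.0598,  0.4468, -0.0594]), 'grip_width': np.float64(0.0998), 'grip_force': np.float64(20.0028)} q7 1.047499757867889 ang -44.55889238533735
```

Emit:
apply_moves(
  dp=[
    [0,0,0],
    [0,0,0],
    [0,0,0],
  ],
  twist=[
    [0,0,0.04],
    [0,0,0.04],
    [0,0,0],
  ],
  fingers=[1,1,1],
)

```text
time: 6.85
position: [0.5411, -0.2543, 0.0947]
tool_rot: [1.306, 2.857, -0.002]
ft_force: [-2.5, -5.6, 2.4]
grip_width: 0.098
grip_force: 20.0
```

```bash
python3 st.py
```

```text
{'time': np.float64(6.85), 'position': array([ 0.5411, -0.2543,  0.0947]), 'ft_force': array([-2.5318, -5.5715,  2.406 ]), 'torque': array([-0.9628,  0.4495,  0.0117]), 'grip_width': np.float64(0.0984), 'grip_force': np.float64(19.9995)} q7 0.971481026565132 ang -49.124833629727966
```

Emit:
apply_moves(
  dp=[
    [0,0,0],
    [0,0,0],
  ],
  twist=[
    [0,0,0.03],
    [0,0,0.03],
  ],
  fingers=[1,1],
)

```text
time: 7.05
position: [0.5412, -0.2542, 0.0947]
tool_rot: [1.391, 2.816, -0.002]
ft_force: [-3.2, -4.0, 2.9]
grip_width: 0.097
grip_force: 20.0
```

```bash
python3 st.py
```

```text
{'time': np.float64(7.05), 'position': array([ 0.5412, -0.2542,  0.0947]), 'ft_force': array([-3.1511, -4.0091,  2.8527]), 'torque': array([-1.0025,  0.4468,  0.1548]), 'grip_width': np.float64(0.0966), 'grip_force': np.float64(20.0039)} q7 0.9141326131650555 ang -52.57117100854195
```

Emit:
apply_moves(
  dp=[
    [0,0,0],
    [0,0,0],
  ],
  twist=[
    [0,0,0.03],
    [0,0,0.03],
  ],
  fingers=[1,1],
)

```text
time: 7.25
position: [0.5412, -0.2542, 0.0947]
tool_rot: [1.475, 2.773, -0.002]
ft_force: [-2.5, -5.1, 1.9]
grip_width: 0.103
grip_force: 20.0
```

```bash
python3 st.py;  python3 - <<'E'
from h import *
b=get_image("scene")[205:275,125:215,::-1]
cv2.imwrite("pics/g2.png",cv2.convertScaleAbs(cv2.resize(b,(720,560),interpolation=cv2.INTER_CUBIC),alpha=2))
E
```

```text
{'time': np.float64(7.25), 'position': array([ 0.5412, -0.2542,  0.0947]), 'ft_force': array([-2.4871, -5.0636,  1.857 ]), 'torque': array([-1.0005,  0.4297,  0.0988]), 'grip_width': np.float64(0.1032), 'grip_force': np.float64(20.0039)} q7 0.8568451088699272 ang -56.01025890810215
```

View pics/g2.png

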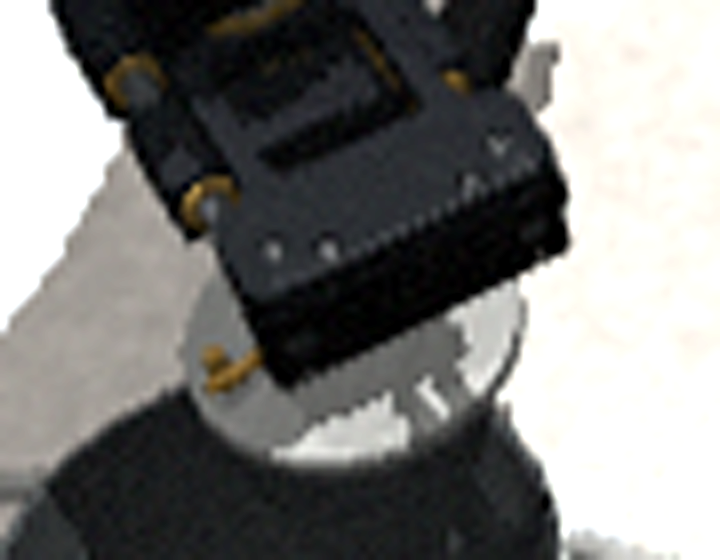

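The crop shows the pointer against the post, with its tip at (215,380) and the post at (210,355). The z moment also jumped by about 0.15 N m, so the clutch is just starting to slip. I'll turn a little more so the slip is clear, then release and rise.

Emit:
apply_moves(
  dp=[
    [0,0,0],
    [0,0,0],
    [0,0,0],
    [0,0,0],
    [0,0,0],
  ],
  twist=[
    [0,0,0.04],
    [0,0,0.04],
    [0,0,0.04],
    [0,0,0.02],
    [0,0,0],
  ],
  fingers=[1,1,1,1,1],
)

```text
time: 7.8
position: [0.5413, -0.2541, 0.0947]
tool_rot: [1.664, 2.664, -0.002]
ft_force: [-2.3, -4.7, 2.4]
grip_width: 0.102
grip_force: 20.0
```

```bash
python3 st.py
```

```text
{'time': np.float64(7.8), 'position': array([ 0.5413, -0.2541,  0.0947]), 'ft_force': array([-2.2973, -4.7077,  2.393 ]), 'torque': array([-1.0777,  0.3906,  0.0563]), 'grip_width': np.float64(0.1016), 'grip_force': np.float64(19.9993)} q7 0.7239950478842915 ang -63.98878724296283
```

Emit:
apply_moves(
  dp=[
    [0,0,0],
    [0,0,0],
    [0,0,0],
    [0,0,-0.02],
    [0,0,-0.03],
    [0,0,-0.03],
    [0,0,-0.03],
    [0,0,-0.02],
    [0,0,0],
    [0,0,0],
  ],
  twist=[
    [0,0,0],
    [0,0,0],
    [0,0,0],
    [0,0,0],
    [0,0,0],
    [0,0,0],
    [0,0,0],
    [0,0,0],
    [0,0,0],
    [0,0,0],
  ],
  fingers=[0.7,0.5,0.4,0,0,0,0,0,0,0],
)

```text
time: 8.8
position: [0.5417, -0.2524, 0.2242]
tool_rot: [-1.663, -2.665, -0.001]
ft_force: [0.5, -0.6, -0.1]
grip_width: 0.928
grip_force: 0.0
```

```bash
python3 st.py
python3 - <<'E'
from h import *
s=ctrl.get_state();im=get_image("wrist");np.savez("w2.npz",position=s["position"],tool_rot=s["tool_rot"])
u,v=map(int,proj(cam("wrist",s),[.541,-.2535,.08]));print(u,v)
a=im[v-55:v+55,u-60:u+60,::-1];cv2.imwrite("pics/w2.png",cv2.convertScaleAbs(cv2.resize(a,None,fx=5,fy=5,interpolation=cv2.INTER_CUBIC),alpha=1.1))
E
```

```text
{'time': np.float64(8.8), 'position': array([ 0.5417, -0.2524,  0.2242]), 'ft_force': array([ 0.5065, -0.6218, -0.069 ]), 'torque': array([ 0.0371, -0.1668, -0.0358]), 'grip_width': np.float64(0.9281), 'grip_force': np.float64(0.0)} q7 0.7633989835077196 ang -63.936624951681466
275 200
```

View pics/w2.png

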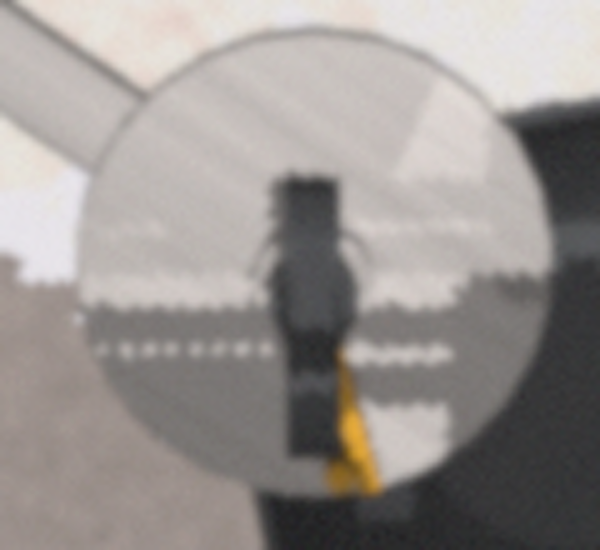

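Run:
```python
from h import *
s=dict(np.load("w2.npz"));C=cam("wrist",s)
w=lambda x,y,z:unproj(C,215+x/5,145+y/5,z)
a=w(308,180,.113);b=w(315,455,.113);t=w(369,488,.078);p=w(340,478,.082);pl=w(315,262,.069)
m=w(346,360,.078)
for d in(b-a,t-pl,t-m,p-pl):print(np.degrees(np.arctan2(d[1],d[0])),np.hypot(*d[:2]))
```

```text
-62.54651319150953 0.046107519694351264
-50.15812030638161 0.04265633882760375
-53.874899413300774 0.02543560444588972
-56.953543325219975 0.03824591323598959
```

The wing is at about -63° and the pointer is at about -51° against the post. That is roughly 12° of slip, with the hand clear.

```bash
python3 -c "
from bench import ctrl
print(ctrl.close_job())"
```

```text
the job is handed in; nothing more can be done
None
```

The small kadai's thumbscrew is home against its post, with the clutch slipped about 12° (measured from the wrist image); the wing is released, the big kadai's screw was left alone, and the job was handed in at about 9 s.

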